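# Line up the furniture feet by height on the setting-out board

### The arm

A 6-joint arm with a two-finger parallel gripper is mounted at the origin on the work surface. World frame = base frame: x ahead of the robot, y to its left, z up, the work surface at z = 0. Lengths are in m, angles in rad, forces in N, time in s.
With the tool pointing down it reaches from about 0.35 to 0.875 m from the base axis. Payload 4.2 kg.
Tool frame: the origin (TCP) lies at the very end of the fingers, on their centre line; the grasp point (between the pads) lies 19 mm behind it; z points along the fingers, y is the line along which they close (so a half turn about z gives the same grasp; the last joint's range is limited). The gripper opens to 85 mm and grips with 20 to 120 N. Pads are 22 mm wide; open, the fingers measure 114 mm over their backs; the gripper's body (76 mm by 85 mm) begins 54 mm behind the grasp point. The pads swing forward as they close: fully open they stand 13 mm farther back than shut.
Start: joints at [-0.883, 0.385, 0.008, 0, -1.194, -0.259], TCP at [0.26, -0.568, 0.231] pointing down, gripper open.
Joint ranges: [-3.14, 3.14], [-1.21, 2.06], [-1.07, 1.41], [-3.16, 2.05], [-2.99, -0.16], [-3.1, 3.1]. Speed limits (rad/s): [2.79, 2.79, 3.14, 3.14, 3.14, 3.14].

### API

Orientations are given as a unit quaternion [x, y, z, w].
In Python, from station import monitor, optics, env gives the robot as it stands. The module is installed in compiled form; this text tells all that it offers.
- The arm moves only by the shell command python3 -m pendant 'ROWS'. ROWS is text: rows parted by semicolons, each of 7 numbers parted by spaces: the turn, a rotation vector about the tool's x, y, z in rad, then the shift along the tool's x, y, z in m, then the opening in per cent of the stroke, from 0 (shut) to 100 (fully open). A call has 1 to 20 rows; each row is the pose to reach, as a shift and turn from the pose commanded when the call began, along the tool's axes at that moment; what a row does not reach only later rows make up. A row lasts 1/10 s, in which the tool goes at most 50 mm and 8.59 degrees, less where a joint would pass 70% of its speed; a pose out of reach is approached as far as the arm can. A call with a gripper value outside its range is refused whole. The fingers move at their own pace and stop on an object; the grip force is fixed at half the most. Time passes only in rows, so rows that repeat a pose let the fingers close. It gives the time, the measured TCP pose, the force, the opening and the grip force at its end, in the units of the state.
- monitor.state(): the state, without advancing time (a new reading comes with each control period).
- optics.grab_frame(name): name is "scene" or "top" or "wrist"; returns the picture (384x512x3 uint8, red, green, blue); there is no depth.
- optics.camera_info(name): a dict with "fx", "fy", "cx", "cy" (pixels), "rvec" (rotation vector, rad) and "tvec" (3), from world to camera coordinates, as OpenCV has them. Camera axes: x right, y down, z forward; pixel columns grow to the right and rows downward; lengths in m; the calibration is good to about 2 mm. The wrist camera is an equidistant fisheye: a pixel r from the principal point sees the ray r / f radians off the axis. A picture is of the moment at which its call begins: read the wrist's pose just before it. camera_info takes no time and is no camera call; for the wrist camera it gives the pose at the moment of the call.
- env.hand_in(): hands the job in; it is judged then, once.
The state is a dict: "time": time; "joint_positions": joint angles; "qd": joint speeds; "effort": joint torques, N m; "ee_pos": TCP position; "orientation": TCP orientation; "wrist_force": force on the tool from outside, world axes, zero at the start; "moment": the same for the moment, N m; "width": finger opening in m; "finger_force": force on a finger pad.
Only numpy, scipy, OpenCV 4.12 (cv2) and the standard library are available. Lean on these libraries where they do the work, as an engineer would, in place of code of your own. Each camera call takes 0.05 s, during which the arm holds its last target. There are 200 camera calls.

### The job

Stand the four furniture feet on the ring marks of the white setting-out board in order of height, one foot centred on each mark: the shortest on the mark next to the red stop, then the next taller, and so on to the tallest at the grey stop. They all stay wide end down, upright and still, and you let go of them all.

Things in the scene. Friction and masses are not known exactly. Their poses are not given: they have to be found in the camera images.
- foot_walnut_mid (a point): Furniture foot, dark brown walnut wood, brass dot on top: a plain round taper 46 mm tall, 46 mm across at its underside and 38 mm across at its top, standing upright on the wide end, about 44 g. The point is at its centre, 23 mm above its underside; z points up along the foot.
- foot_white_mid (a point): Furniture foot, painted white, dark dot on top: a plain round taper 60 mm tall, 46 mm across at its underside and 38 mm across at its top, standing upright on the wide end, about 57 g. The point is at its centre, 30 mm above its underside; z points up along the foot.
- foot_green_mid (a point): Furniture foot, painted green, bright steel dot on top: a plain round taper 74 mm tall, 46 mm across at its underside and 38 mm across at its top, standing upright on the wide end, about 70 g. The point is at its centre, 37 mm above its underside; z points up along the foot.
- foot_blue_mid (a point): Furniture foot, painted blue, dark dot on top: a plain round taper 88 mm tall, 46 mm across at its underside and 38 mm across at its top, standing upright on the wide end, about 84 g. The point is at its centre, 44 mm above its underside; z points up along the foot.
- mark_a: Black ring mark, 62 mm across, with a black centre dot, on the white setting-out board (76 x 440 mm, 8 mm thick, fixed, at any of various places and turned up to 12 degrees); seen from the robot it is first from the left (+y) end of the board. The marks are 80 mm apart in a straight row. Origin: centre of the ring on the top face of the board, which is the surface the foot stands on; y points along the row to the left, x across the board.
- mark_b: Black ring mark, 62 mm across, with a black centre dot, on the white setting-out board (76 x 440 mm, 8 mm thick, fixed, at any of various places and turned up to 12 degrees); seen from the robot it is second from the left of the board. The marks are 80 mm apart in a straight row. Origin: centre of the ring on the top face of the board, which is the surface the foot stands on; y points along the row to the left, x across the board.
- mark_c: Black ring mark, 62 mm across, with a black centre dot, on the white setting-out board (76 x 440 mm, 8 mm thick, fixed, at any of various places and turned up to 12 degrees); seen from the robot it is third from the left of the board. The marks are 80 mm apart in a straight row. Origin: centre of the ring on the top face of the board, which is the surface the foot stands on; y points along the row to the left, x across the board.
- mark_d: Black ring mark, 62 mm across, with a black centre dot, on the white setting-out board (76 x 440 mm, 8 mm thick, fixed, at any of various places and turned up to 12 degrees); seen from the robot it is last, at the right (-y) end of the board. The marks are 80 mm apart in a straight row. Origin: centre of the ring on the top face of the board, which is the surface the foot stands on; y points along the row to the left, x across the board.
- red_stop: Red block 22 mm along the row, 70 mm across it, 24 mm high, fixed on one end of the board, 75 mm from the nearest mark (a in some starts, d in others); a grey block like it is at the other end. Origin: centre of its underside.
There are look-alikes about, which are no part of the job. Leave any pink or purple look-alike of the part that bears foot_walnut_mid alone. Leave any orange look-alike of the part that bears foot_blue_mid alone.

How it is judged:
By the outcome, as a careful person would: the job done as asked, in the order asked, and still so for the second after the job is handed in, with the robot touching nothing.
It also fails if it takes over 104 s, if anything falls off the work surface, if the arm or the gripper's body presses on something with over 40 N, if the wrist force passes 120 N, or if a joint passes its speed limit or range.

## Working session

There is one attempt and no reset: what is moved stays moved. The work goes in short steps, Python scripts to look and compute and a shell command to move; the robot and the scene stay as the last step left them, time stands still between calls to the robot, and variables do not carry over. Pictures are saved under pics/ and viewed, at most 14 in all, crops included, and the job is handed in when it is done.

```bash
mkdir -p pics; python3 - <<'E'
from station import monitor, optics
import cv2
for n in ("scene","top"):
    im=optics.grab_frame(n); cv2.imwrite(f"pics/{n}0.png",cv2.resize(im[:,:,::-1],(800,600),interpolation=cv2.INTER_CUBIC)); cv2.imwrite(f"raw_{n}0.png",im[:,:,::-1])
    print(n,optics.camera_info(n))
s=monitor.state(); print(s)
E
```

```text
scene {'fx': 363.2164140882384, 'fy': 363.2164140882384, 'cx': 258.40069410439753, 'cy': 190.5190116168079, 'rvec': array([ 0.83936275,  2.52626112, -1.14058262]), 'tvec': array([ 0.39637842, -0.13202994,  1.24749124])}
top {'fx': 446.5849669192553, 'fy': 446.5849669192553, 'cx': 251.88393791860037, 'cy': 192.8946283531688, 'rvec': array([ 2.15671063, -2.21031091,  0.09476457]), 'tvec': array([0.01094944, 0.49076623, 1.14127081])}
{'time': 0.1, 'joint_positions': array([-8.83393584e-01,  3.85476504e-01,  6.77440072e-03, -4.24154634e-04,
       -1.19398793e+00, -2.58617945e-01]), 'qd': array([ 0.00039783, -0.00048173,  0.00333094, -0.00030291,  0.00066802,
       -0.00095472]), 'effort': array([-3.39271473e-04, -3.93320274e+01,  1.88930047e+01,  4.19796467e+00,
       -2.59241373e-03,  6.04066770e-06]), 'ee_pos': array([ 0.25966622, -0.56794264,  0.23033914]), 'orientation': array([-2.12677246e-01,  9.77122026e-01,  9.32692667e-04, -2.55875151e-04]), 'wrist_force': array([-0.05071229,  0.29701047,  0.32836158]), 'moment': array([-0.03482414, -0.03897391,  0.01313651]), 'finger_force': 0.0, 'width': 0.08528087672117353}
```

View pics/top0.png

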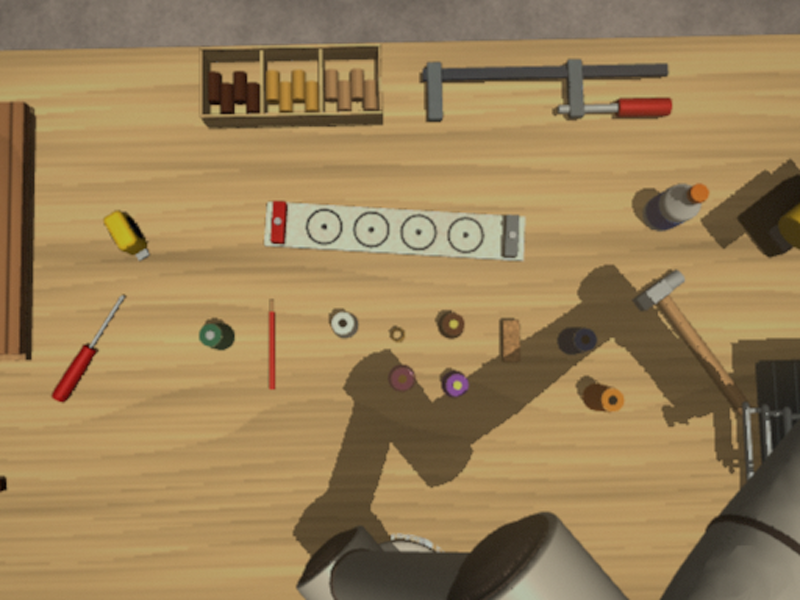

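View pics/scene0.png

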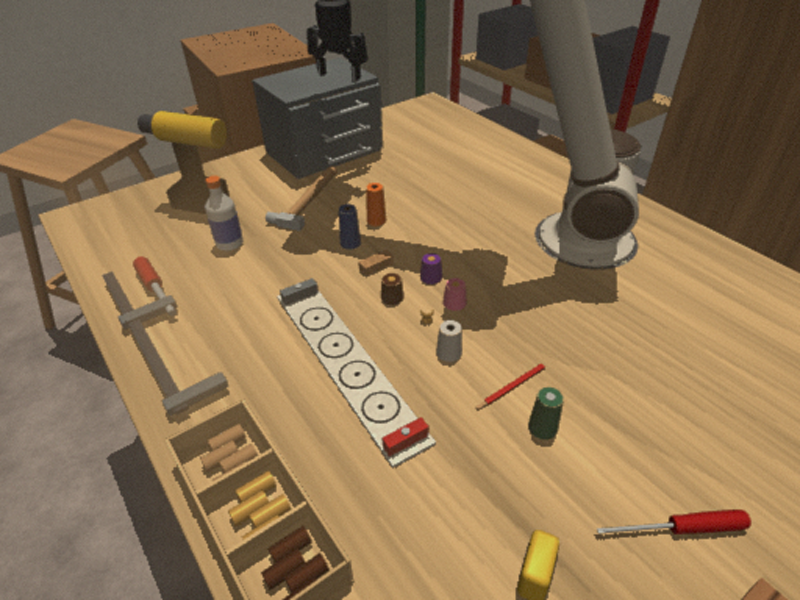

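The top view shows the marks at about (324,226), (371,229), (419,232) and (466,235). The red stop is on the left, next to mark a. The foot tops are green (210,335), white (343,323), walnut (454,324) and blue (585,340). I'll enlarge this area to refine the positions.

```bash
python3 - <<'E'
import cv2
im=cv2.imread("raw_top0.png")
c=im[130:260,120:400]; cv2.imwrite("pics/crop0.png",cv2.resize(c,(800,371),interpolation=cv2.INTER_CUBIC))
E
cat > h.py <<'E'
import numpy as np, cv2
from station import monitor, optics
from scipy.spatial.transform import Rotation as R
def world(name,uv,z,info=None,fish=False):
    i=info or optics.camera_info(name); Rm=cv2.Rodrigues(i["rvec"])[0]; c=-Rm.T@i["tvec"]
    x=(uv[0]-i["cx"])/i["fx"]; y=(uv[1]-i["cy"])/i["fy"]
    d=np.array([x,y,1.])
    if name=="wrist":
        r=np.hypot(x,y); d=np.array([x/r*np.sin(r),y/r*np.sin(r),np.cos(r)]) if r>1e-9 else np.array([0,0,1.])
    d=Rm.T@d; return c+d*(z-c[2])/d[2]
def pix(name,p,info=None):
    i=info or optics.camera_info(name); q=cv2.Rodrigues(i["rvec"])[0]@np.array(p)+i["tvec"]
    if name=="wrist":
        t=np.arctan2(np.hypot(q[0],q[1]),q[2]); n=np.hypot(q[0],q[1]); return np.array([i["cx"]+i["fx"]*t*q[0]/n,i["cy"]+i["fy"]*t*q[1]/n])
    return np.array([i["cx"]+i["fx"]*q[0]/q[2],i["cy"]+i["fy"]*q[1]/q[2]])
def rel(p):
    s=monitor.state(); return R.from_quat(s["orientation"]).inv().apply(np.array(p)-s["ee_pos"])
E
```

```text
(no output)
```

View pics/crop0.png

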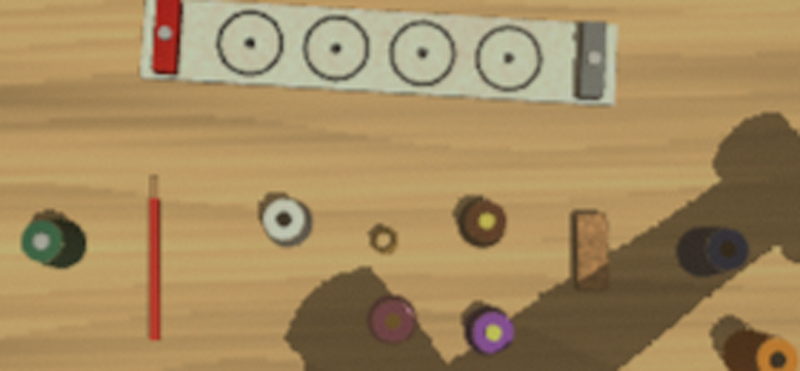

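```bash
cat >> h.py <<'E'
def plan(p,yaw_y,hgt=None):
    """shift in tool axes to world p and turn about tool z so tool y lies along world angle yaw_y"""
    s=monitor.state(); r=R.from_quat(s["orientation"]); y=r.as_matrix()[:,1]
    d=np.arctan2(y[1],y[0])-yaw_y; d=(d+np.pi/2)%np.pi-np.pi/2
    des=R.from_euler('x',np.pi); 
    print("shift",rel(p).round(4),"turn z",round(d,4),"full rotvec to level",end=' ')
    X=np.cross([np.cos(yaw_y),np.sin(yaw_y),0],[0,0,-1]); M=np.c_[X,[np.cos(yaw_y),np.sin(yaw_y),0],[0,0,-1]]
    if np.dot(y,M[:,1])<0: M[:,:2]*=-1
    print((r.inv()*R.from_matrix(M)).as_rotvec().round(4))
E
python3 - <<'E'
from h import *
f=lambda u,v:((u+.5)*.35-.5+120,(v+.5)*.35-.5+130)
M=np.array([world("top",f(*p),.008) for p in [(250,43),(336,48),(422.5,53),(508.5,58)]])
print("marks",M.round(4),np.linalg.norm(np.diff(M,axis=0),axis=1).round(4))
T=M[0]-M[3]; print("row angle",np.arctan2(T[1],T[0]), "x-dir angle",np.arctan2(T[1],T[0])-np.pi/2)
F={n:world("top",f(*p),h) for n,p,h in [("walnut",(486,221),.046),("white",(284,219),.06),("green",(41,241),.074),("blue",(728,249),.088)]}
for n,p in F.items(): print(n,p.round(4),"scene px800",((pix("scene",p)+.5)/.64-.5).round(1), np.hypot(*p[:2]))
for m in M: print(((pix("scene",m)+.5)/.64-.5).round(1),np.hypot(*m[:2]))
E
```

```text
marks [[ 0.6226  0.114   0.008 ]
 [ 0.616   0.0344  0.008 ]
 [ 0.6094 -0.0456  0.008 ]
 [ 0.6028 -0.1252  0.008 ]] [0.0798 0.0803 0.0798]
row angle 1.4884299423057967 x-dir angle -0.08236638448909983
walnut [ 0.4505 -0.096   0.046 ] scene px800 [391.6 279. ] 0.46063462514684617
white [0.4559 0.0821 0.06  ] scene px800 [449.9 327.6] 0.46328211755872445
green [0.4414 0.291  0.074 ] scene px800 [549.9 396.7] 0.5286543345468204
blue [ 0.4196 -0.2981  0.088 ] scene px800 [347.  208.7] 0.5146931607298723
[380.8 406.8] 0.6329314785349769
[357.  374.3] 0.6169725333976942
[335.5 344.9] 0.611127243338117
[316.3 318.6] 0.6157014218703228
```

```bash
python3 -c "
from h import *
plan([.4196,-.2981,.15],-.0824)"
```

```text
shift [-0.2576  0.1788  0.0807] turn z -1.0598 full rotvec to level [ 1.8000e-03  9.0000e-04 -1.0598e+00]
```

```bash
python3 -m pendant '0 0 -1.06 -.2576 .1788 0 100;0 0 -1.06 -.2576 .1788 0 100;0 0 -1.06 -.2576 .1788 0 100;0 0 -1.06 -.2576 .1788 0 100;0 0 -1.06 -.2576 .1788 0 100;0 0 -1.06 -.2576 .1788 0 100;0 0 -1.06 -.2576 .1788 0.03 100;0 0 -1.06 -.2576 .1788 .08 100;0 0 -1.06 -.2576 .1788 .08 100;0 0 -1.06 -.2576 .1788 .08 100;0 0 -1.06 -.2576 .1788 .08 100'; python3 - <<'E'
from h import *
i=optics.camera_info("wrist"); im=optics.grab_frame("wrist"); cv2.imwrite("pics/w1.png",cv2.resize(im[:,:,::-1],(800,600),interpolation=cv2.INTER_CUBIC))
print(monitor.state()["joint_positions"].round(2)); print(i)
print("expect blue",(pix("wrist",[.4196,-.2981,.088],i)+.5)/.64-.5)
for m in [[.6226,.114,.008],[.616,.0344,.008],[.6094,-.0456,.008],[.6028,-.1252,.008],[.4505,-.096,.046]]: print((pix("wrist",m,i)+.5)/.64-.5)
E
```

```text
time: 1.2
ee_pos: [0.4211, -0.2998, 0.1535]
orientation: [-0.677, 0.736, -0.002, 0.001]
wrist_force: [0.4, -0.4, 0.5]
width: 0.0854
finger_force: 0.0
[-0.3   0.27 -0.37  0.   -0.92  0.22]
{'fx': 297.3186396354542, 'fy': 297.3186396354542, 'cx': 255.75198186178068, 'cy': 191.48172239136488, 'rvec': array([-0.12743578, -3.08435278, -0.48179772]), 'tvec': array([0.44581899, 0.23626136, 0.38559645])}
expect blue [405.05971045 326.14228483]
[259.77919681 634.87657594]
[245.34187595 598.18248126]
[228.59136552 551.17863411]
[209.92543694 491.13518367]
[385.36853141 549.07040574]
```

View pics/w1.png

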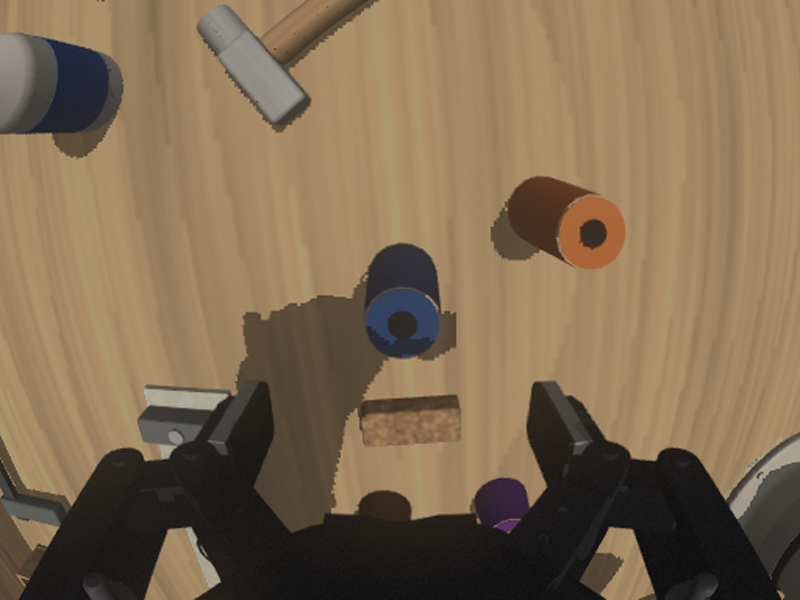

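The blue dot is at (402,324), against a prediction of (405,326), so the estimate holds to about 1–2 mm.

```bash
python3 - <<'E'
from h import *
p=world("wrist",((402.5)*.64-.5,(324.5)*.64-.5),.088); print(p)
q=(p+[.4196,-.2981,.088])/2; q[2]=.030; plan(q,-.0824); print(monitor.state()["ee_pos"])
E
```

```text
[ 0.42104327 -0.29924867  0.088     ]
shift [-0.0013  0.0014  0.1237] turn z -0.0003 full rotvec to level [-0.0042 -0.0016 -0.0003]
[ 0.42110538 -0.29980143  0.15366658]
```

```bash
python3 -m pendant '0 0 0 0 0 0.03 100;0 0 0 -.001 .001 .07 100;0 0 0 -.001 .001 .1 100;0 0 0 -.001 .001 .119 100;0 0 0 -.001 .001 .119 100;0 0 0 -.001 .001 .119 0;0 0 0 -.001 .001 .119 0;0 0 0 -.001 .001 .119 0;0 0 0 -.001 .001 .119 0;0 0 0 -.001 .001 .119 0;0 0 0 -.001 .001 .119 0'
```

```text
time: 2.35
ee_pos: [0.4203, -0.2982, 0.0344]
orientation: [-0.678, 0.735, -0.002, 0.001]
wrist_force: [-1.0, 1.3, 7.1]
width: 0.0399
finger_force: 60.1
```

```bash
python3 -c "
from h import *
plan([.6028,-.1252,.0434],-.0824)"
```

```text
shift [-0.1873 -0.1679 -0.0086] turn z 0.0011 full rotvec to level [-0.0037 -0.0015  0.0011]
```

```bash
python3 -m pendant '0 0 0 0 0 -.03 0;0 0 0 0 0 -.07 0;0 0 0 -.187 -.168 -.07 0;0 0 0 -.187 -.168 -.07 0;0 0 0 -.187 -.168 -.07 0;0 0 0 -.187 -.168 -.07 0;0 0 0 -.187 -.168 -.07 0;0 0 0 -.187 -.168 -.07 0;0 0 0 -.187 -.168 -.07 0;0 0 0 -.187 -.168 -.04 0;0 0 0 -.187 -.168 -.018 0;0 0 0 -.187 -.168 -.018 0;0 0 0 -.187 -.168 -.018 0'; python3 - <<'E'
from h import *
plan([.6028,-.1252,.0424],-.0824); print(monitor.state()["width"])
i=optics.camera_info("wrist"); im=optics.grab_frame("wrist"); t=optics.grab_frame("top"); 
a=cv2.resize(im,(512,384)); b=cv2.resize(t[100:230,150:340],(288,197)); 
can=np.zeros((600,800,3),np.uint8); can[:384,:512]=im; can[:,512:]=0
b=cv2.resize(t[125:177,230:330],(800,416),interpolation=cv2.INTER_CUBIC)
cv2.imwrite("pics/w2.png",cv2.resize(im,(800,600))[:,:,::-1]); cv2.imwrite("pics/t2.png",b[:,:,::-1])
for m in [[.616,.0344,.008],[.6094,-.0456,.008],[.6028,-.1252,.008]]: print((pix("wrist",m,i)+.5)/.64-.5)
E
```

```text
time: 3.65
ee_pos: [0.6011, -0.126, 0.0509]
orientation: [-0.677, 0.736, -0.0, -0.0]
wrist_force: [-0.0, -0.9, -0.5]
width: 0.0399
finger_force: 61.0
shift [-0.0009 -0.0016  0.0085] turn z -0.0005 full rotvec to level [ 0.0003 -0.0004 -0.0005]
0.03988063272537204
[398.58365335 577.94331147]
[398.10018512 484.2007576 ]
[397.58570236 343.19058363]
```

View pics/w2.png

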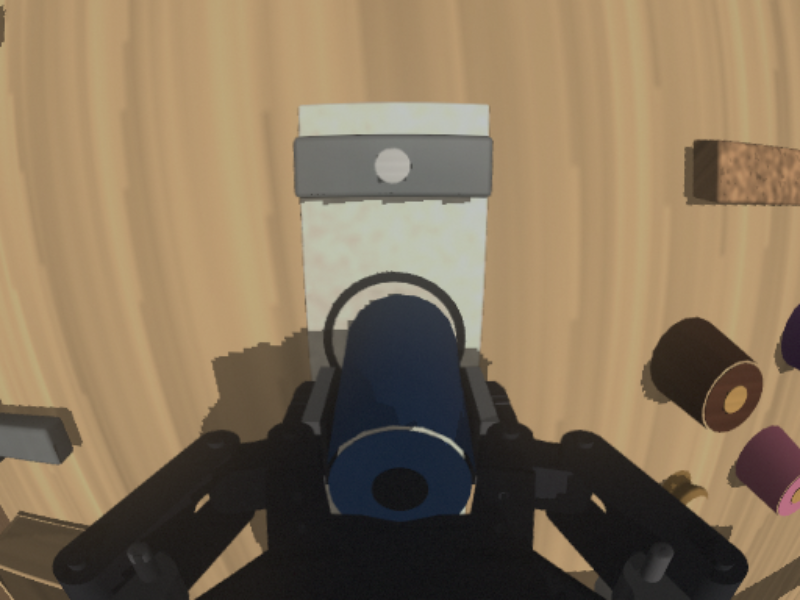

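The wrist view shows the ring's left and right edges at columns 326 and 464, so its centre is at 395. Its top is near row 272. The foot's axis is at column 400, so the foot needs to move about 2 mm in +x.

```bash
python3 - <<'E'
from h import *
f=lambda u,v:((u+.5)*.64-.5,(v+.5)*.64-.5)
W=[world("wrist",f(*p),.008) for p in [(326,338),(464,338),(395,272)]]
print(np.array(W).round(4), np.linalg.norm(W[0]-W[1]))
u=np.array([-np.sin(-.0824),np.cos(-.0824),0]); print("centre from top edge", W[2]+.031*u)
F=world("wrist",f(399.5,295),.0165); print("foot centre",F+.023*u, monitor.state()["ee_pos"])
# top dot of foot
print(world("wrist",f(400,488),.0165+.088))
E
```

```text
[[ 0.6355 -0.1292  0.008 ]
 [ 0.575  -0.1243  0.008 ]
 [ 0.6026 -0.1565  0.008 ]] 0.06074734909610725
centre from top edge [ 0.60514783 -0.12558866  0.008     ]
foot centre [ 0.60319842 -0.12604006  0.0165    ] [ 0.60238839 -0.12561999  0.05205832]
[ 0.60275452 -0.1253615   0.1045    ]
```

```bash
python3 -m pendant '0 0 0 0 -.0018 .004 0;0 0 0 0 -.0018 .007 0;0 0 0 0 -.0018 .0095 0;0 0 0 0 -.0018 .0095 0;0 0 0 0 -.0018 .0095 0;0 0 0 0 -.0018 .0095 0'
```

```text
time: 4.35
ee_pos: [0.6038, -0.1252, 0.0425]
orientation: [-0.678, 0.735, -0.001, 0.0]
wrist_force: [-3.0, 0.6, 7.2]
width: 0.0399
finger_force: 61.9
```

```bash
python3 -m pendant '0 0 0 0 0 0 75;0 0 0 0 0 0 75;0 0 0 0 0 0 75;0 0 0 0 0 0 75;0 0 0 0 0 -.03 75;0 0 0 0 0 -.06 75;0 0 0 0 0 -.11 100;0 0 0 0 0 -.11 100;0 0 0 -.0165 .155 -.11 100;0 0 0 -.0165 .155 -.11 100;0 0 0 -.0165 .155 -.11 100;0 0 0 -.0165 .155 -.11 100;0 0 0 -.0165 .155 -.07 100;0 0 0 -.0165 .155 -.07 100;0 0 0 -.0165 .155 -.07 100'; python3 - <<'E'
from h import *
i=optics.camera_info("wrist"); im=optics.grab_frame("wrist"); cv2.imwrite("pics/w3.png",cv2.resize(im,(800,600))[:,:,::-1])
print(monitor.state()["ee_pos"])
for m in [[.4505,-.096,.046],[.6028,-.1252,.096]]: print((pix("wrist",m,i)+.5)/.64-.5)
E
```

```text
time: 5.85
ee_pos: [0.4507, -0.0961, 0.1109]
orientation: [-0.678, 0.735, 0.0, -0.001]
wrist_force: [0.2, -0.2, 0.3]
width: 0.0852
finger_force: 0.0
[ 0.45147436 -0.0960883   0.11157028]
[401.41926955 323.61861188]
[ 58.99109181 324.17852157]
```

View pics/w3.png

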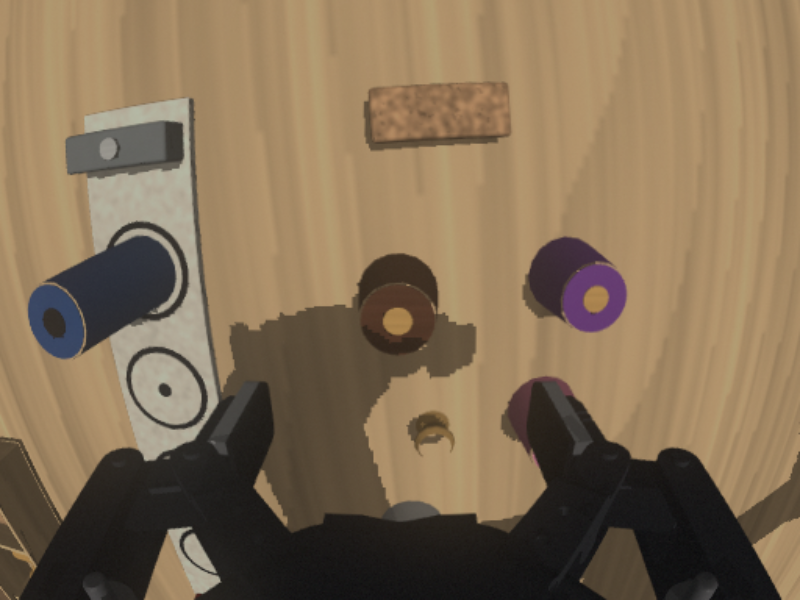

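Blue stands upright on mark d. The walnut dot is at (397,321), against a prediction of (401,324). That is the same small offset of about 2 mm in +x that the wrist camera showed before.

```bash
python3 - <<'E'
from h import *
p=world("wrist",(397.5*.64-.5,321.5*.64-.5),.046); print(p)
p[0]-=.0004;p[2]=.010; plan(p,-.0824)
E
```

```text
[ 0.4534986  -0.09718225  0.046     ]
shift [ 0.0009 -0.0016  0.1016] turn z 0.0009 full rotvec to level [-0.001  -0.0004  0.0009]
```

```bash
python3 -m pendant '0 0 0 0 0 0.03 90;0 0 0 .001 -.0016 .06 90;0 0 0 .001 -.0016 .09 90;0 0 0 .001 -.0016 .106 90;0 0 0 .001 -.0016 .106 90;0 0 0 .001 -.0016 .106 90;0 0 0 .001 -.0016 .106 0;0 0 0 .001 -.0016 .106 0;0 0 0 .001 -.0016 .106 0;0 0 0 .001 -.0016 .106 0;0 0 0 .001 -.0016 .106 0;0 0 0 .001 -.0016 .106 0'; python3 -c "
from h import *
plan([.6246,.114,.0],-.0824)"
```

```text
time: 7.1
ee_pos: [0.4528, -0.097, 0.0066]
orientation: [-0.678, 0.735, -0.001, 0.001]
wrist_force: [-1.6, 0.6, 9.0]
width: 0.0412
finger_force: 59.6
shift [-0.2243 -0.1541  0.0071] turn z 0.0011 full rotvec to level [-0.0027  0.0003  0.0011]
```

```bash
python3 -m pendant '0 0 0 0 0 -.03 0;0 0 0 0 0 -.07 0;0 0 0 -.224 -.154 -.07 0;0 0 0 -.224 -.154 -.07 0;0 0 0 -.224 -.154 -.07 0;0 0 0 -.224 -.154 -.07 0;0 0 0 -.224 -.154 -.07 0;0 0 0 -.224 -.154 -.07 0;0 0 0 -.224 -.154 -.07 0;0 0 0 -.224 -.154 -.04 0;0 0 0 -.224 -.154 -.019 0;0 0 0 -.224 -.154 -.019 0;0 0 0 -.224 -.154 -.019 0;0 0 0 -.224 -.154 -.019 0'; python3 - <<'E'
from h import *
plan([.6246,.1138,.0146],-.0824); s=monitor.state();print(s["width"],s["ee_pos"])
i=optics.camera_info("wrist"); im=optics.grab_frame("wrist")
cv2.imwrite("pics/w4.png",cv2.resize(im,(800,600))[:,:,::-1])
for m in [[.616,.0344,.008],[.6226,.114,.008]]: print((pix("wrist",m,i)+.5)/.64-.5)
E
```

```text
time: 8.5
ee_pos: [0.6245, 0.1135, 0.0255]
orientation: [-0.678, 0.735, -0.001, 0.001]
wrist_force: [0.5, -0.0, -0.1]
width: 0.0409
finger_force: 61.3
shift [-0.0003 -0.      0.0109] turn z 0.0004 full rotvec to level [-0.0025  0.001   0.0004]
0.04085871349598589 [0.62450935 0.11348685 0.02553469]
[407.51877885 153.44202296]
[406.66598426 367.59927076]
```

View pics/w4.png

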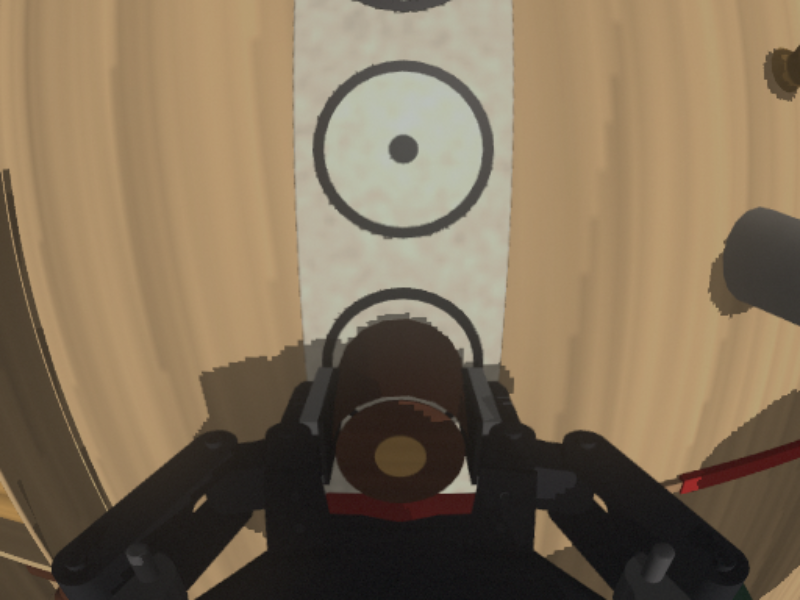

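The mark b dot is at (403,149). Ring a spans columns 324–482 with its top at row 288, and the foot is centred on column 400.

```bash
python3 - <<'E'
from h import *
f=lambda u,v:((u+.5)*.64-.5,(v+.5)*.64-.5)
u=np.array([.0823,.9966,0]);ee=monitor.state()["ee_pos"]
b=world("wrist",f(403,149),.008); print("b",b,"a from b",b+.08*u,"a from ring top",world("wrist",f(403,288.5),.008)+.031*u)
print("foot dot",world("wrist",f(400,457),.046+ee[2]-.0066),"foot base",world("wrist",f(400,320),ee[2]-.0066)+.023*u,"ee",ee)
E
```

```text
b [0.61745259 0.03285879 0.008     ] a from b [0.62403659 0.11258679 0.008     ] a from ring top [0.62405205 0.11327133 0.008     ]
foot dot [0.62498039 0.11362329 0.06503636] foot base [0.6250999  0.11321276 0.01903636] ee [0.62458265 0.11362603 0.02563636]
```

```bash
python3 -m pendant '0 0 0 .0004 .001 .004 0;0 0 0 .0004 .001 .008 0;0 0 0 .0004 .001 .011 0;0 0 0 .0004 .001 .011 0;0 0 0 .0004 .001 .011 0;0 0 0 .0004 .001 .011 0' && python3 -m pendant '0 0 0 0 0 0 75;0 0 0 0 0 0 75;0 0 0 0 0 0 75;0 0 0 0 0 0 75;0 0 0 0 0 -.03 75;0 0 0 0 0 -.06 75;0 0 0 0 0 -.105 100;0 0 0 0 0 -.105 100;0 0 0 .0455 .163 -.105 100;0 0 0 .0455 .163 -.105 100;0 0 0 .0455 .163 -.105 100;0 0 0 .0455 .163 -.105 100;0 0 0 .0455 .163 -.105 100;0 0 0 .0455 .163 -.105 100;0 0 0 .0455 .163 -.105 100'; python3 - <<'E'
from h import *
i=optics.camera_info("wrist"); im=optics.grab_frame("wrist"); cv2.imwrite("pics/w5.png",cv2.resize(im,(800,600))[:,:,::-1])
print(monitor.state()["ee_pos"])
for m in [[.4559,.0821,.06],[.624,.1132,.054]]: print((pix("wrist",m,i)+.5)/.64-.5)
E
```

```text
time: 9.15
ee_pos: [0.6227, 0.1132, 0.0147]
orientation: [-0.678, 0.735, -0.0, 0.0]
wrist_force: [-4.3, -1.0, 9.3]
width: 0.0406
finger_force: 62.5
time: 10.65
ee_pos: [0.458, 0.0818, 0.118]
orientation: [-0.678, 0.735, -0.0, 0.001]
wrist_force: [0.4, -0.4, 0.5]
width: 0.0851
finger_force: 0.0
[0.45779708 0.0817273  0.117767  ]
[405.87044251 328.69486703]
[123.59757791 392.0961481 ]
```

View pics/w5.png

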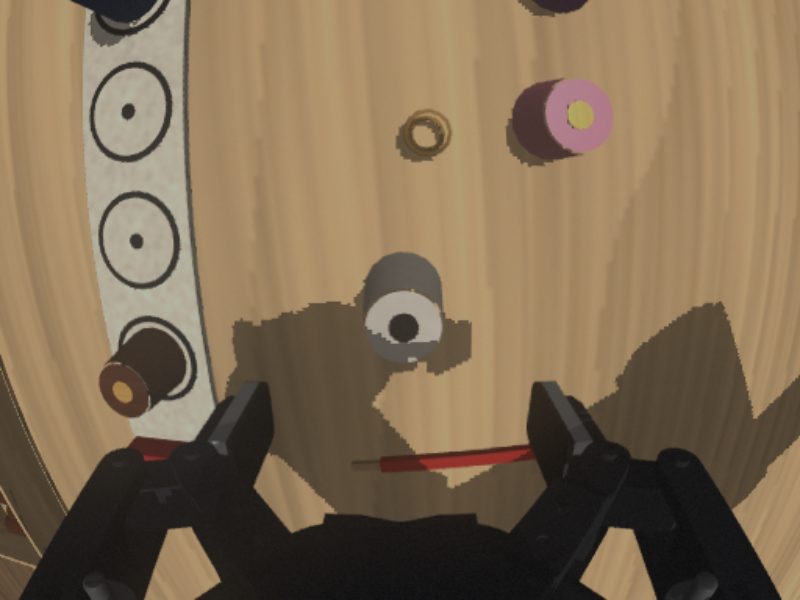

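Walnut stands on mark a. The white dot is at (404,327), and marks b and c are at (136,241) and (128,111).

```bash
python3 - <<'E'
from h import *
f=lambda u,v:((u+.5)*.64-.5,(v+.5)*.64-.5)
p=world("wrist",f(404,327),.06); print(p, world("wrist",f(136.5,241),.008),world("wrist",f(128,111),.008))
print("walnut",world("wrist",f(122.5,391.5),.054))
p[0]-=.0003;p[2]=.014; plan(p,-.0824)
E
```

```text
[0.45653564 0.08099985 0.06      ] [0.61826947 0.03280342 0.008     ] [ 0.61150268 -0.04764754  0.008     ]
walnut [0.62427574 0.11249244 0.054     ]
shift [0.0009 0.0016 0.1038] turn z 0.0003 full rotvec to level [-0.0007  0.0003  0.0003]
```

```bash
python3 -m pendant '0 0 0 0 0 0.03 100;0 0 0 .001 .0016 .06 100;0 0 0 .001 .0016 .09 100;0 0 0 .001 .0016 .104 100;0 0 0 .001 .0016 .104 100;0 0 0 .001 .0016 .104 100;0 0 0 .001 .0016 .104 0;0 0 0 .001 .0016 .104 0;0 0 0 .001 .0016 .104 0;0 0 0 .001 .0016 .104 0;0 0 0 .001 .0016 .104 0;0 0 0 .001 .0016 .104 0'; python3 -c "
from h import *
plan([.6175,.0331,.0],-.0824)"
```

```text
time: 11.9
ee_pos: [0.4555, 0.0807, 0.0152]
orientation: [-0.678, 0.735, -0.0, 0.001]
wrist_force: [-1.8, -0.3, 6.7]
width: 0.0404
finger_force: 60.4
shift [ 0.0343 -0.1653  0.0154] turn z 0.001 full rotvec to level [-0.002  0.001  0.001]
```

```bash
python3 -m pendant '0 0 0 0 0 -.03 0;0 0 0 0 0 -.075 0;0 0 0 .0343 -.165 -.075 0;0 0 0 .0343 -.165 -.075 0;0 0 0 .0343 -.165 -.075 0;0 0 0 .0343 -.165 -.075 0;0 0 0 .0343 -.165 -.075 0;0 0 0 .0343 -.165 -.075 0;0 0 0 .0343 -.165 -.04 0;0 0 0 .0343 -.165 -.019 0;0 0 0 .0343 -.165 -.019 0;0 0 0 .0343 -.165 -.019 0;0 0 0 .0343 -.165 -.019 0'; python3 - <<'E'
from h import *
plan([.6175,.0331,.0232],-.0824); s=monitor.state();print(s["width"],s["ee_pos"])
i=optics.camera_info("wrist"); im=optics.grab_frame("wrist")
cv2.imwrite("pics/w6.png",cv2.resize(im,(800,600))[:,:,::-1])
E
```

```text
time: 13.2
ee_pos: [0.6172, 0.0332, 0.0347]
orientation: [-0.678, 0.735, -0.001, 0.001]
wrist_force: [1.0, 0.3, -0.5]
width: 0.0405
finger_force: 61.1
shift [ 0.0001 -0.0003  0.0115] turn z 0.0015 full rotvec to level [-0.0028  0.0008  0.0015]
0.04045979323692756 [0.61715141 0.03323114 0.03466669]
```

View pics/w6.png

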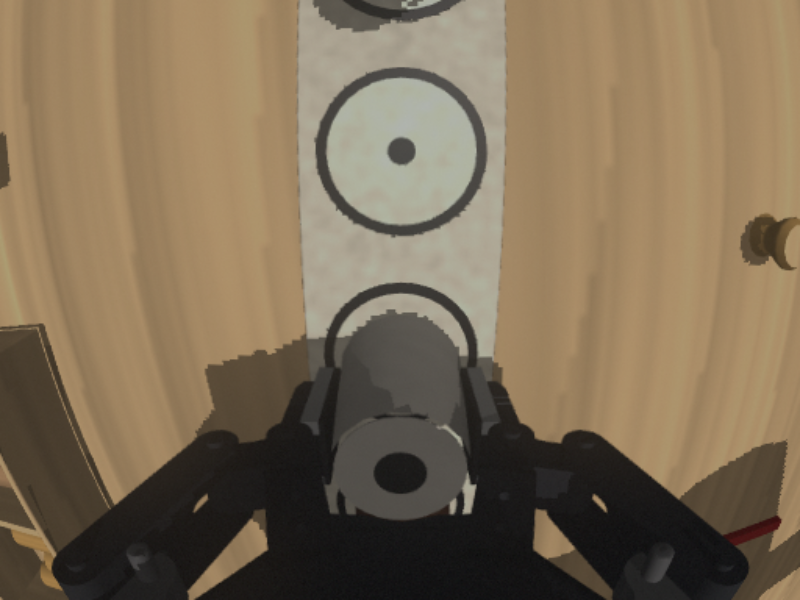

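The mark c dot is at (401,151). Ring b spans columns 325–477 with its top at row 283, and the foot is at column 400 with its base edge at row 311.

```bash
python3 - <<'E'
from h import *
f=lambda u,v:((u+.5)*.64-.5,(v+.5)*.64-.5)
u=np.array([.0823,.9966,0]);ee=monitor.state()["ee_pos"];b=ee[2]-.0152
c=world("wrist",f(401,151),.008); print("c",c,"b from c",c+.08*u,"ring top",world("wrist",f(401,283),.008)+.031*u)
print("foot dot",world("wrist",f(400,473),.06+b),"base",world("wrist",f(400,311),b)+.023*u,"ee",ee)
E
```

```text
c [ 0.61092018 -0.0470138   0.008     ] b from c [0.61750418 0.0327142  0.008     ] ring top [0.61751144 0.03328059 0.008     ]
foot dot [0.61771991 0.03461576 0.07946649] base [0.61778413 0.03251785 0.01946649] ee [0.61720735 0.03317557 0.03466649]
```

```bash
python3 -m pendant '0 0 0 0 0 .004 0;0 0 0 0 0 .008 0;0 0 0 0 0 .0115 0;0 0 0 0 0 .0115 0;0 0 0 0 0 .0115 0;0 0 0 0 0 .0115 0' && python3 -m pendant '0 0 0 0 0 0 75;0 0 0 0 0 0 75;0 0 0 0 0 0 75;0 0 0 0 0 0 75;0 0 0 0 0 -.03 75;0 0 0 0 0 -.06 75;0 0 0 0 0 -.112 100;0 0 0 0 0 -.112 100;0 0 0 -.2415 .195 -.112 100;0 0 0 -.2415 .195 -.112 100;0 0 0 -.2415 .195 -.112 100;0 0 0 -.2415 .195 -.112 100;0 0 0 -.2415 .195 -.112 100;0 0 0 -.2415 .195 -.112 100;0 0 0 -.2415 .195 -.112 100;0 0 0 -.2415 .195 -.112 100;0 0 0 -.2415 .195 -.112 100;0 0 0 -.2415 .195 -.112 100'; python3 - <<'E'
from h import *
i=optics.camera_info("wrist"); im=optics.grab_frame("wrist"); cv2.imwrite("pics/w7.png",cv2.resize(im,(800,600))[:,:,::-1])
print(monitor.state()["ee_pos"])
print((pix("wrist",[.4426,.290,.074],i)+.5)/.64-.5)
E
```

```text
time: 13.85
ee_pos: [0.6166, 0.0327, 0.0232]
orientation: [-0.678, 0.735, -0.0, 0.0]
wrist_force: [-3.9, 0.5, 10.4]
width: 0.0409
finger_force: 62.4
time: 15.65
ee_pos: [0.4425, 0.2882, 0.1331]
orientation: [-0.677, 0.736, -0.0, -0.0]
wrist_force: [1.1, 0.4, -0.5]
width: 0.0854
finger_force: 0.0
[0.44254983 0.28809611 0.13315001]
[401.29306737 331.31702344]
```

View pics/w7.png

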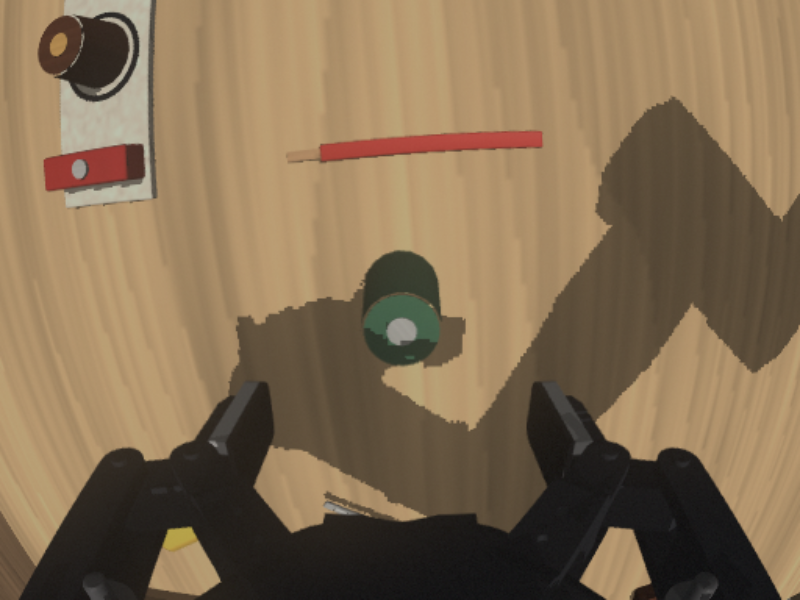

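The green dot is at (402,332), matching the prediction of (401,331).

```bash
python3 -m pendant '0 0 0 0 0 0.03 100;0 0 0 -.0018 0 .06 100;0 0 0 -.0018 0 .09 100;0 0 0 -.0018 0 .111 100;0 0 0 -.0018 0 .111 100;0 0 0 -.0018 0 .111 100;0 0 0 -.0018 0 .111 0;0 0 0 -.0018 0 .111 0;0 0 0 -.0018 0 .111 0;0 0 0 -.0018 0 .111 0;0 0 0 -.0018 0 .111 0;0 0 0 -.0018 0 .111 0'; python3 -c "
from h import *
plan([.611,-.0467,.0],-.0824)"
```

```text
time: 16.9
ee_pos: [0.4426, 0.2917, 0.0239]
orientation: [-0.678, 0.735, -0.0, 0.001]
wrist_force: [-0.2, -0.7, 5.3]
width: 0.0401
finger_force: 60.6
shift [ 0.3237 -0.1953  0.0237] turn z 0.0011 full rotvec to level [-0.0017  0.0016  0.0011]
```

```bash
python3 -m pendant '0 0 0 0 0 -.04 0;0 0 0 0 0 -.09 0;0 0 0 0 0 -.09 0;0 0 0 .322 -.195 -.09 0;0 0 0 .322 -.195 -.09 0;0 0 0 .322 -.195 -.09 0;0 0 0 .322 -.195 -.09 0;0 0 0 .322 -.195 -.09 0;0 0 0 .322 -.195 -.09 0;0 0 0 .322 -.195 -.09 0;0 0 0 .322 -.195 -.09 0;0 0 0 .322 -.195 -.09 0;0 0 0 .322 -.195 -.09 0;0 0 0 .322 -.195 -.09 0;0 0 0 .322 -.195 -.05 0;0 0 0 .322 -.195 -.019 0;0 0 0 .322 -.195 -.019 0;0 0 0 .322 -.195 -.019 0;0 0 0 .322 -.195 -.019 0;0 0 0 .322 -.195 -.019 0'; python3 - <<'E'
from h import *
s=monitor.state();print(s["width"],s["ee_pos"])
im=optics.grab_frame("wrist"); t=optics.grab_frame("top"); cv2.imwrite("pics/w8.png",cv2.resize(im,(800,600))[:,:,::-1])
E
```

```text
time: 18.9
ee_pos: [0.6113, -0.0453, 0.0434]
orientation: [-0.678, 0.735, -0.001, 0.002]
wrist_force: [-0.0, 0.8, -1.0]
width: 0.0401
finger_force: 61.0
0.04011204705395398 [ 0.61125575 -0.04528969  0.04341797]
```

View pics/w8.png

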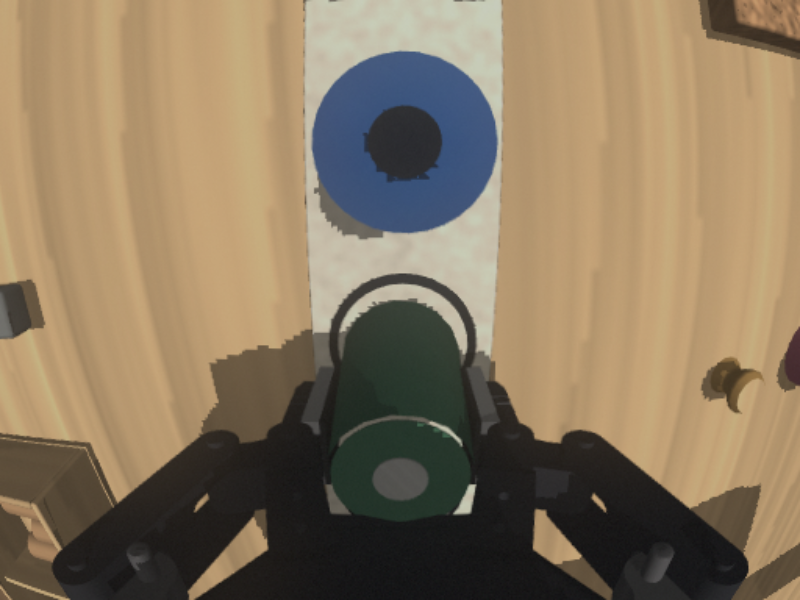

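Ring c spans columns 329–476 with its top at row 274. The foot's base edge is at row 299 and its axis at column 401. The blue top is centred at (404,142).

```bash
python3 - <<'E'
from h import *
f=lambda u,v:((u+.5)*.64-.5,(v+.5)*.64-.5)
u=np.array([.0823,.9966,0]);ee=monitor.state()["ee_pos"];b=ee[2]-.0239
print("c from ring",world("wrist",f(402.5,274),.008)+.031*u)
print("foot dot",world("wrist",f(400.5,479.5),.074+b),"base",world("wrist",f(400.5,299),b)+.023*u,"ee",ee)
print("blue",world("wrist",f(404.5,142),.096), "d pred", np.array([.611,-.0468,0])-.08*u)
E
```

```text
c from ring [ 0.61035035 -0.04679448  0.008     ]
foot dot [ 0.61096928 -0.04622991  0.09295156] base [ 0.61102154 -0.04796265  0.01895156] ee [ 0.61078968 -0.04556947  0.04285156]
blue [ 0.60355875 -0.12686762  0.096     ] d pred [ 0.604416 -0.126528  0.      ]
```

```bash
python3 -m pendant '0 0 0 0 .0004 .004 0;0 0 0 0 .0004 .008 0;0 0 0 0 .0004 .011 0;0 0 0 0 .0004 .011 0;0 0 0 0 .0004 .011 0;0 0 0 0 .0004 .011 0' && python3 -m pendant '0 0 0 0 0 0 75;0 0 0 0 0 0 75;0 0 0 0 0 0 75;0 0 0 0 0 0 75;0 0 0 0 0 -.03 75;0 0 0 0 0 -.06 75;0 0 0 0 0 -.12 90;0 0 0 0 0 -.15 90;0 0 0 0 .05 -.17 90;0 0 0 0 .12 -.17 90;0 0 0 0 .2 -.17 90;0 0 0 0 .2 -.17 90;0 0 0 0 .2 -.17 90;0 0 0 0 .2 -.17 90;0 0 0 0 .2 -.17 90'; python3 - <<'E'
from h import *
t=optics.grab_frame("top"); s=optics.grab_frame("scene")
a=cv2.resize(t[125:181,160:350],(800,236),interpolation=cv2.INTER_CUBIC); b=cv2.resize(s[160:320,160:300],(315,360),interpolation=cv2.INTER_CUBIC)
can=np.zeros((600,800,3),np.uint8); can[:236]=a; can[240:600,:315]=b; cv2.imwrite("pics/fin.png",can[:,:,::-1])
i=optics.camera_info("top")
M=np.array([[.6226,.114],[.616,.0344],[.6094,-.0456],[.6028,-.1252]])
for m,h in zip(M,(.054,.068,.082,.096)): print((pix("top",[*m,h],i)-[160,125]+.5)*800/190-.5)
E
```

```text
time: 19.6
ee_pos: [0.6094, -0.0459, 0.0319]
orientation: [-0.678, 0.735, -0.0, -0.0]
wrist_force: [-3.9, 1.6, 9.4]
width: 0.0399
finger_force: 62.2
time: 21.1
ee_pos: [0.4115, -0.0291, 0.2008]
orientation: [-0.678, 0.735, -0.001, 0.001]
wrist_force: [0.0, 0.1, 1.0]
width: 0.0768
finger_force: 0.0
[193.00989778  70.35676665]
[324.30144865  73.57910476]
[459.55799928  76.86624827]
[597.55666215  80.25278947]
```

View pics/fin.png

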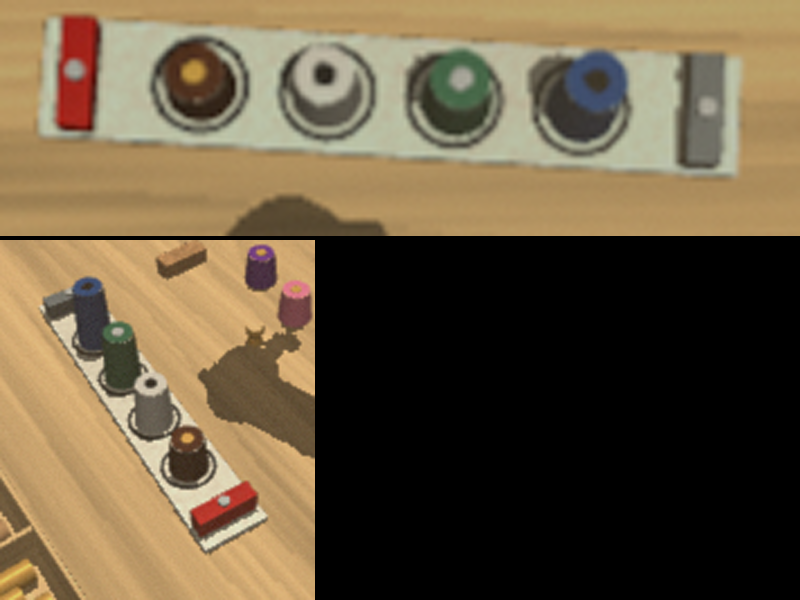

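All four feet stand upright in their rings. Their dots are at (193,71), (324,74), (461,78) and (597,79), within 2 px (under 1 mm) of the predicted positions.

```bash
python3 -c "
from station import env
print(env.hand_in())"
```

```text
the job is handed in; nothing more can be done
None
```

The job is handed in: walnut, white, green and blue stand upright and released on marks a to d, shortest at the red stop, each centred to about 1 mm by the last top view, after about 21 s of robot time.

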